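# Release the dowels with the two-button gate

### The job

On the craft bench a dowel feeder is locked by two red buttons. Press both buttons fully down together, one fingertip on each, and keep holding them down until all three dowels have rolled into the blue tray and lie still; then let both buttons spring back up and move clear. Do not touch or pick up the dowels, and leave everything else on the bench where it is.

Things in the scene. Friction and masses are not known exactly. Their poses are not given: they have to be found in the camera images.
- feeder: fixed dowel feeder, 366 x 150 mm. Its x axis points level from the grey head block through the white sloping lane to the blue tray, y to the left of that, z up; origin on the table under the middle between the buttons. Head block: 70 mm (x) by 150 mm (y) about the origin, flat top 105 mm high. Lane: x 35 to 215 mm, 138 mm wide between plywood walls 76 mm high. Tray: x 215 to 325 mm, walls 44 mm high
- gate (a point): middle of the gate, on the lane's surface (lane slopes down 7 degrees towards the tray). Four steel teeth stand 9 mm proud here and hold the dowels back; two belong to each button and sink only with it, so the dowels roll only while BOTH buttons are down
- button_left_top (a point): centre of the top face of the left red round button (feeder y = +30 mm); moves with it. Diameter 28 mm, 60 mm from the other button centre to centre; top 121 mm above the table when up, 16 mm above the head block
- button_right_top (a point): the same for the right red button (feeder y = -30 mm)
- button_left (a joint): how far the left button is pressed straight down: 0 up, 0.012 m fully down. Spring: starts to move at about 1 N, fully down at about 4 N; springs back up when let go. Its teeth are clear of the dowels from 0.009 on
- button_right (a joint): the same for the right button
- dowel1_center (a point): centre of a loose wooden dowel, 28 mm in diameter, 130 mm long, about 56 g, lying across the lane (along the feeder's y), number 1 of the queue counted from the teeth. It rolls down by itself into the tray within about a second or two of both buttons being down; do not touch it
- dowel2_center (a point): centre of a loose wooden dowel, 28 mm in diameter, 130 mm long, about 56 g, lying across the lane (along the feeder's y), number 2 of the queue counted from the teeth. It rolls down by itself into the tray within about a second or two of both buttons being down; do not touch it
- dowel3_center (a point): centre of a loose wooden dowel, 28 mm in diameter, 130 mm long, about 56 g, lying across the lane (along the feeder's y), number 3 of the queue counted from the teeth. It rolls down by itself into the tray within about a second or two of both buttons being down; do not touch it
- tray_mid (a point): centre of the tray's inner floor, 12.5 mm above the table, 110 mm (feeder x) by 138 mm inside; the floor falls from 20 mm to 5 mm above the table towards the far end, where the dowels gather side by side, all with their centres less than 20 mm above this point
- tape_roll: loose bystander: yellow ring of tape core lying flat, 68 mm across, 24 mm high, beside the feeder; origin under its centre
- cone: loose bystander: green plastic cone standing upright, 60 mm across at the foot, 100 mm high, beside the feeder; origin under its centre
- pen_cup: loose bystander: black cup, 72 mm across, 95 mm high, with pens up to 150 mm; origin under its centre
- jar: loose bystander: lidded jar, 72 mm across, 85 mm high; origin under its centre
- gift_box: loose bystander: dark blue box, 110 x 150 x 60 mm high; origin under its centre
- remote: loose bystander: black remote control lying flat, 150 x 42 x 18 mm high; origin under its centre
- screwdriver: loose bystander: screwdriver lying along its own x, about 200 mm long; origin under it
There are look-alikes about, which are no part of the job. Leave any pink or yellow look-alike of the part that bears dowel1_center alone.

How it is judged:
On the way, in this order (a step that is already met when the one before it is completed fails the run):
1. both buttons are down together (value of joint each of button_left, button_right above 0.009 m), for 0.1 s.
2. both buttons are still held down when all three dowels lie still in the tray (all of step 1 and x of dowel1_center in the frame of feeder between 0.216 and 0.33 m and y of dowel1_center in the frame of feeder between -0.03 and 0.03 m and height (world z) of each of dowel1_center, dowel2_center, dowel3_center below 0.04 m and x of dowel2_center in the frame of feeder between 0.216 and 0.33 m and y of dowel2_center in the frame of feeder between -0.03 and 0.03 m and x of dowel3_center in the frame of feeder between 0.216 and 0.33 m and y of dowel3_center in the frame of feeder between -0.03 and 0.03 m and linear speed of each of dowel1, dowel2, dowel3 below 0.03 m/s), for 0.3 s.
At the end, for the whole second after the job is handed in: All three dowels lie at rest in the tray (centres inside the tray's walls, less than 40 mm above the table) and both buttons are back up (within 2 mm) (value of joint each of button_left, button_right below 0.002 m and x of dowel1_center in the frame of feeder between 0.216 and 0.33 m and y of dowel1_center in the frame of feeder between -0.03 and 0.03 m and height (world z) of each of dowel1_center, dowel2_center, dowel3_center below 0.04 m and x of dowel2_center in the frame of feeder between 0.216 and 0.33 m and y of dowel2_center in the frame of feeder between -0.03 and 0.03 m and x of dowel3_center in the frame of feeder between 0.216 and 0.33 m and y of dowel3_center in the frame of feeder between -0.03 and 0.03 m and linear speed of each of dowel1, dowel2, dowel3 below 0.03 m/s); the robot touches nothing.
It fails at once if the fingers or the arm touch a dowel (contact force between any of the fingers, the arm and dowel1 above 0.5 N or contact force between any of the fingers, the arm and dowel2 above 0.5 N or contact force between any of the fingers, the arm and dowel3 above 0.5 N).
It fails at once if a dowel is lifted or leaves the lane and tray (height (world z) of any of dowel1_center, dowel2_center, dowel3_center above 0.085 m or y of any of dowel1_center, dowel2_center, dowel3_center in the frame of feeder above 0.04 m or y of any of dowel1_center, dowel2_center, dowel3_center in the frame of feeder below -0.04 m).
It fails at once if a bystander is lifted or shoved more than 30 mm (distance of any of tape_roll, cone, pen_cup, jar, gift_box, remote, screwdriver from where it was at the start of the episode above 0.03 m).
It fails at once if a standing bystander is tipped over (angle between any of cone, pen_cup, jar, gift_box's own z axis and vertical above 0.5 rad).
It also fails if it takes over 32 s, if anything falls off the work surface, if the arm or the gripper's body presses on something with over 40 N, if the wrist force passes 120 N, or if a joint passes its speed limit or range.

### The arm

A 6-joint arm with a two-finger parallel gripper is mounted at the origin on the work surface. World frame = base frame: x ahead of the robot, y to its left, z up, the work surface at z = 0. Lengths are in m, angles in rad, forces in N, time in s.
With the tool pointing down it reaches from about 0.15 to 0.775 m from the base axis. Payload 6.1 kg.
Tool frame: the origin (TCP) lies on the mounting face of the last link; the fingertips stand 173 mm ahead of it and the grasp point (between the pads) lies 155 mm ahead of it; z points along the fingers, y is the line along which they close (so a half turn about z gives the same grasp; the last joint's range is limited). The gripper opens to 85 mm and grips with 20 to 120 N. Pads are 22 mm wide; open, the fingers measure 114 mm over their backs; the gripper's body (76 mm by 85 mm) begins 54 mm behind the grasp point. The pads swing forward as they close: fully open they stand 13 mm farther back than shut.
Start: joints at [1.312, 0.126, -0.04, 1.405, 0, 1.571], TCP at [0.134, 0.508, 0.405] pointing down, gripper open.
Joint ranges: [-2.72, 2.72], [-0.95, 1.95], [-1.27, 1.35], [-1.78, 2.02], [-1.46, 1.47], [-3.14, 3.14]. Speed limits (rad/s): [2.39, 2.39, 3.01, 3.14, 3.14, 3.14].

### API

Orientations are given as a rotation vector (axis times angle).
In Python, from cell import status, snapshot, camera_info, order gives the robot as it stands.
- The arm moves only by the shell command python3 -m creep 'ROWS' [FORCE]. ROWS is JSON, a list of rows, each a list of 3 entries, a list of its own where there are three numbers: the shift along the tool's x, y, z in m, then the turn, a rotation vector about the tool's x, y, z in rad, then the gripper's target within -1 to 1 (shut at 1, half-way at 0, fully open at -1). In form: [[[dx, dy, dz], [rx, ry, rz], hand], ...]. A call has exactly 5 rows; each row is the pose to reach, as a shift and turn from the pose commanded when the call began, along the tool's axes at that moment; what a row does not reach only later rows make up. A row lasts 1/12 s, in which the tool goes at most 41.7 mm and 7.16 degrees, less where a joint would pass 70% of its speed; a pose out of reach is approached as far as the arm can. A call with a gripper value outside its range is refused whole. The fingers move at their own pace and stop on an object; FORCE is the grip in N (left out, the last holds). Time passes only in rows, so rows that repeat a pose let the fingers close, or fill a call up. It gives the time, the measured TCP pose, the force, the opening and the grip force at its end, in the units of the state.
- status.sense(): the state, without advancing time (a new reading comes with each control period).
- snapshot(name): name is "scene" or "top" or "wrist"; returns the picture (400x640x3 uint8, red, green, blue); there is no depth.
- camera_info(name): a dict with "fx", "fy", "cx", "cy" (pixels), "position" and "attitude" of the camera in the world. Camera axes: x right, y up, looking along -z (the intrinsics and any distortion apply to the point x, -y, -z); pixel columns grow to the right and rows downward; lengths in m; the calibration is good to about 2 mm. A picture is of the moment at which its call begins: read the wrist's pose just before it. camera_info takes no time and is no camera call; for the wrist camera it gives the pose at the moment of the call.
- order.sign_off(): hands the job in; it is judged then, once.
The state is a dict: "time_s": time; "q": joint angles; "qvel": joint speeds; "tau": joint torques, N m; "tcp_pos": TCP position; "orientation": TCP orientation; "force": force on the tool from outside, world axes, zero at the start; "wrist_torque": the same for the moment, N m; "finger_gap": finger opening in m; "grip_force": force on a finger pad.
Only numpy, scipy, OpenCV 4.12 (cv2) and the standard library are available. Lean on these libraries where they do the work, as an engineer would, in place of code of your own. Each camera call takes 0.05 s, during which the arm holds its last target. There are 200 camera calls.

## Working session

There is one attempt and no reset: what is moved stays moved. The work goes in short steps, Python scripts to look and compute and a shell command to move; the robot and the scene stay as the last step left them, time stands still between calls to the robot, and variables do not carry over. Pictures are saved under pics/ and viewed, at most 10 in all, crops included, and the job is handed in when it is done.

```bash
ls; mkdir -p pics; python3 - <<'E'
from cell import status,snapshot,camera_info
import cv2
print(status.sense())
for n in ("scene","top"):
    cv2.imwrite(f"pics/{n}0.png",snapshot(n)[:,:,::-1]); print(n,camera_info(n))
E
```

```text
pics
{'time_s': 0.0, 'q': array([ 1.31203586e+00,  1.26386104e-01, -4.05795677e-02,  1.40539022e+00,
        5.68940111e-06,  1.57078811e+00]), 'qvel': array([ 0.00146586, -0.00059828, -0.00046771,  0.00084137, -0.00071566,
       -0.00085612]), 'tau': array([ 1.50463926e-03, -4.35917294e+01,  3.52922988e+01,  1.73505273e-02,
        1.69164773e-04,  6.28985717e-06]), 'tcp_pos': array([0.13430683, 0.50740547, 0.40393807]), 'orientation': array([-4.05287364e-01, -3.11513097e+00,  2.42796192e-03]), 'force': array([-0.44142187,  0.44182385, -0.27742088]), 'wrist_torque': array([0.02686531, 0.02820042, 0.03960717]), 'grip_force': 0.0, 'finger_gap': 0.0856129406586859}
scene {'fx': 503.8655524685751, 'fy': 503.8655524685751, 'cx': 318.2161500443511, 'cy': 194.7728075986213, 'position': array([ 1.49788474, -0.50764468,  0.92835736]), 'attitude': array([0.81635831, 0.49595207, 0.96379957])}
top {'fx': 399.32880870172664, 'fy': 399.32880870172664, 'cx': 315.3802796259415, 'cy': 197.07641752403666, 'position': array([0.3303742 , 0.01829523, 1.50658732]), 'attitude': array([ 0.12688992, -0.13438826, -1.57112618])}
```

View pics/scene0.png

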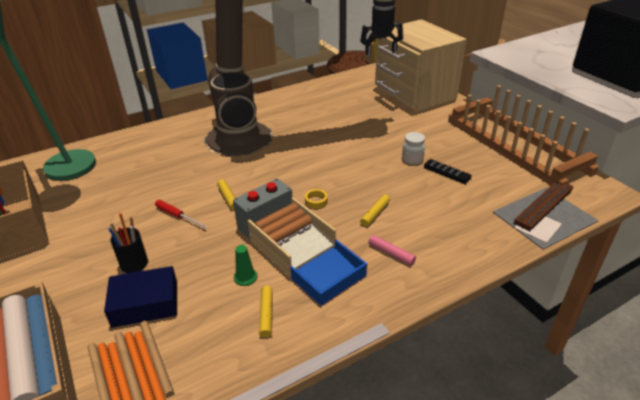

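View pics/top0.png

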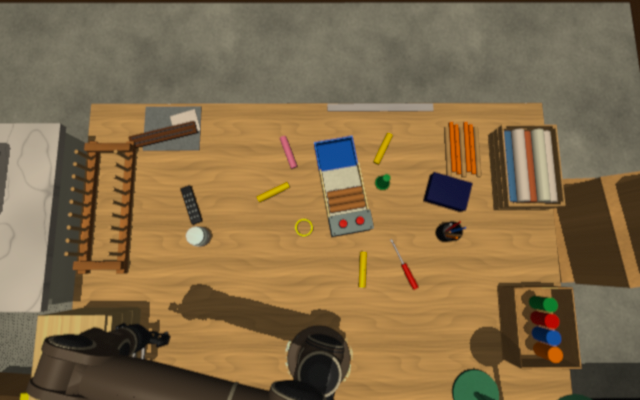

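The scene view shows the feeder with its red buttons at about (252,196) and (271,187), and in the top view at (343,224) and (359,221). Three brown dowels lie in the lane. The pink and yellow sticks on the table, and the red items elsewhere, are look-alikes.

```bash
cat > h.py <<'E'
from cell import status,snapshot,camera_info
import cv2,numpy as np
from scipy.spatial.transform import Rotation as R
def ray(ci,u,v):
    d=R.from_rotvec(ci["attitude"]).apply([(u-ci["cx"])/ci["fx"],-(v-ci["cy"])/ci["fy"],-1]); return np.array(ci["position"]),d
def onz(ci,u,v,z):
    p,d=ray(ci,u,v); return p+d*(z-p[2])/d[2]
def reds(im,box=None,amin=15):
    h=cv2.cvtColor(im,cv2.COLOR_RGB2HSV); m=(((h[...,0]<6)|(h[...,0]>172))&(h[...,1]>170)&(h[...,2]>90)).astype(np.uint8)
    if box: k=np.zeros_like(m); k[box[1]:box[3],box[0]:box[2]]=1; m*=k
    n,_,s,c=cv2.connectedComponentsWithStats(m)
    return [(c[i],s[i]) for i in range(1,n) if s[i,4]>=amin]
def tri(a,b):
    (p,d),(q,e)=a,b; d=d/np.linalg.norm(d);e=e/np.linalg.norm(e)
    t=np.linalg.lstsq(np.c_[d,-e],q-p,rcond=None)[0]; return (p+t[0]*d+q+t[1]*e)/2, np.linalg.norm(p+t[0]*d-q-t[1]*e)
E
python3 - <<'E'
from h import *
out={}
for n,b in (("scene",(235,170,290,210)),("top",(325,205,380,240))):
    im=snapshot(n);ci=camera_info(n)
    r=sorted(reds(im,b,8),key=lambda t:t[0][0]); out[n]=[ray(ci,*c) for c,s in r]
    for c,s in r: print(n,c,s,onz(ci,*c,.118))
    x0,y0,x1,y1=b; cv2.imwrite(f"pics/crop_{n}.png",cv2.resize(im[y0-15:y1+50,x0-10:x1+40,::-1],None,fx=5,fy=5,interpolation=2))
for i in(0,1):
  for j in (0,1): print(i,j,tri(out["scene"][i],out["top"][j]))
s=status.sense(); print(R.from_rotvec(s["orientation"]).as_matrix().round(3))
E
```

```text
scene [252.36065574 194.45901639] [248 191  10   8  61] [ 0.483548   -0.14654309  0.118     ]
scene [270.88679245 185.79245283] [267 183   9   7  53] [ 0.47428153 -0.08772202  0.118     ]
top [342.88372093 223.11627907] [340 220   7   7  43] [ 0.47090052 -0.08441943  0.118     ]
top [359.5        220.13043478] [356 217   8   7  46] [ 0.48111873 -0.14265976  0.118     ]
0 0 (array([ 0.46386982, -0.11120365,  0.0937563 ]), np.float64(0.05343097475002232))
0 1 (array([ 0.48090495, -0.14419683,  0.11539726]), np.float64(0.002656857249743349))
1 0 (array([ 0.47087046, -0.08541375,  0.11501127]), np.float64(0.0016827773129201576))
1 1 (array([ 0.48856858, -0.11886857,  0.13848624]), np.float64(0.04691488210715963))
[[-0.967  0.256 -0.   ]
 [ 0.256  0.967 -0.001]
 [ 0.    -0.001 -1.   ]]
```

View pics/crop_scene.png

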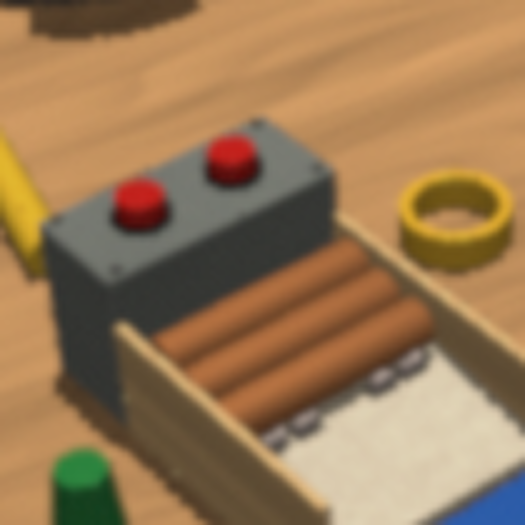

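The crop confirms the pair: two red round buttons on the grey head block, at crop (140,200) and (232,160), with three brown dowels behind the teeth. They triangulate to 59 mm apart at about 0.115 m high, which fits the description. I'll travel high, half-closing the hand on the way.

```bash
python3 -m creep '[[[-0.02,-0.021,0],[0,0,0],-0.05],[[-0.045,-0.047,0],[0,0,0],-0.05],[[-0.07,-0.073,0],[0,0,0],-0.05],[[-0.096,-0.1,0],[0,0,0],-0.05],[[-0.122,-0.128,0],[0,0,0],-0.05]]' 20
python3 -m creep '[[[-0.025,-0.026,0],[0,0,0],-0.05],[[-0.05,-0.052,0],[0,0,0],-0.05],[[-0.075,-0.078,0],[0,0,0],-0.05],[[-0.1,-0.104,0],[0,0,0],-0.05],[[-0.122,-0.128,0],[0,0,0],-0.05]]'
python3 -m creep '[[[-0.025,-0.026,0],[0,0,0],-0.05],[[-0.05,-0.052,0],[0,0,0],-0.05],[[-0.075,-0.078,0],[0,0,0],-0.05],[[-0.1,-0.104,0],[0,0,0],-0.05],[[-0.122,-0.128,0],[0,0,0],-0.05]]'
python3 -m creep '[[[-0.025,-0.026,0],[0,0,-0.08],-0.05],[[-0.05,-0.052,0],[0,0,-0.17],-0.05],[[-0.08,-0.083,0],[0,0,-0.26],-0.05],[[-0.108,-0.114,0],[0,0,-0.35],-0.05],[[-0.122,-0.13,0],[0,0,-0.428],-0.05]]'
```

```text
time_s: 0.62
tcp_pos: [0.2198, 0.3512, 0.4044]
orientation: [0.404, 3.116, -0.0]
force: [1.3, 1.0, -0.7]
finger_gap: 0.0447
grip_force: 0.0
time_s: 1.03
tcp_pos: [0.305, 0.1957, 0.4048]
orientation: [0.405, 3.115, 0.0]
force: [0.5, 0.7, 0.3]
finger_gap: 0.045
grip_force: 0.0
time_s: 1.45
tcp_pos: [0.3904, 0.0406, 0.4048]
orientation: [0.407, 3.115, 0.0]
force: [-0.2, 0.7, -0.2]
finger_gap: 0.0449
grip_force: 0.0
time_s: 1.87
tcp_pos: [0.4759, -0.1176, 0.4041]
orientation: [0.268, -3.13, 0.001]
force: [-0.7, -0.5, -0.3]
finger_gap: 0.0447
grip_force: 0.0
```

```bash
python3 - <<'E'
from h import *
ci=camera_info("wrist"); im=snapshot("wrist"); cv2.imwrite("pics/w1.png",im[:,:,::-1])
for c,s in reds(im,None,60): print(c,s,onz(ci,*c,.121))
s=status.sense(); M=R.from_rotvec(s["orientation"]).as_matrix(); print(s["tcp_pos"],M.round(3))
print(ci)
E
```

```text
[151.73076923   4.0989011 ] [142   0  21  11 182] [ 0.3467233  -0.26467755  0.121     ]
[348.97640653 196.73321234] [334 185  30  28 551] [ 0.46813553 -0.08972204  0.121     ]
[282.85819071 198.84596577] [271 187  25  27 409] [ 0.48033828 -0.14810236  0.121     ]
[ 0.47696564 -0.11916492  0.40364177] [[-0.985 -0.172  0.   ]
 [-0.172  0.985 -0.002]
 [ 0.    -0.002 -1.   ]]
{'fx': 293.29877947456134, 'fy': 293.29877947456134, 'cx': 316.88811592698585, 'cy': 201.46187106716351, 'position': array([ 0.39643456, -0.13142538,  0.37341935]), 'attitude': array([-0.23110647, -0.2740641 ,  1.72724934])}
```

View pics/w1.png

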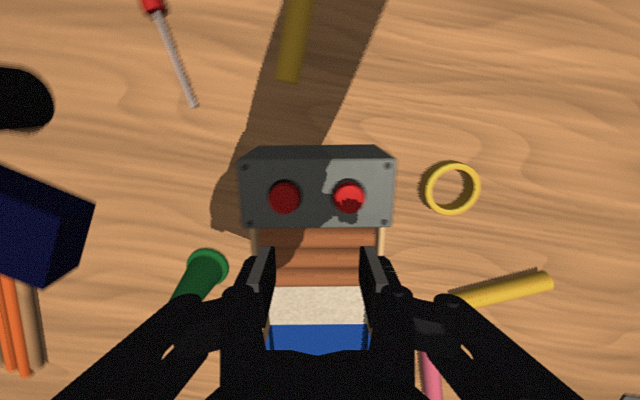

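The wrist view shows both buttons at (284,196) and (348,197), with the left one partly in shadow, and the fingertips at about (262,262) and (372,262). The arm was still settling, so I'll measure again with a looser mask.

```bash
python3 - <<'E'
from h import *
ci=camera_info("wrist"); im=snapshot("wrist")
h=cv2.cvtColor(im,cv2.COLOR_RGB2HSV); m=(((h[...,0]<8)|(h[...,0]>170))&(h[...,1]>150)&(h[...,2]>40)).astype(np.uint8)
m[:150]=0;m[225:]=0
n,_,s,c=cv2.connectedComponentsWithStats(m)
P=[]
for i in range(1,n):
    if s[i,4]>100: 
        x,y,w,hh=s[i,:4]; p=onz(ci,*c[i],.119); P.append(p); print(c[i],s[i],p)
d=P[0]-P[1]; print("mid",(P[0]+P[1])/2,np.linalg.norm(d),np.degrees(np.arctan2(d[1],d[0])))
s=status.sense(); M=R.from_rotvec(s["orientation"]).as_matrix(); print(s["tcp_pos"],np.degrees(np.arctan2(M[1,1],M[0,1])), ci["position"])
# head block top corners via top camera: grey
im=snapshot("top");ci=camera_info("top")
for c,s in reds(im,(325,205,380,240),8): print(c,s[4],onz(ci,*c,.119))
E
```

```text
[288.33631714 196.27237852] [273 181  31  32 782] [ 0.47870265 -0.14558463  0.119     ]
[353.23589744 196.28205128] [338 181  32  32 780] [ 0.46849785 -0.08771997  0.119     ]
mid [ 0.47360025 -0.1166523   0.119     ] 0.05875761194340613 -79.9983645589493
[ 0.47587408 -0.11724965  0.40366478] 99.54186416246661 [ 0.39755864 -0.13317582  0.37295754]
[343.10714286 224.21428571] 28 [ 0.46695845 -0.08506262  0.119     ]
```

Both estimates put the midpoint within about 2 mm of the tool, and the angle is right. I'll descend to just above the buttons and look closely.

```bash
python3 -m creep '[[[0,0.0015,0.02],[0,0,0],-0.05],[[0,0.0015,0.04],[0,0,0],-0.05],[[0,0.0015,0.06],[0,0,0],-0.05],[[0,0.0015,0.075],[0,0,0],-0.05],[[0,0.0015,0.085],[0,0,0],-0.05]]'
python3 - <<'E'
from h import *
snapshot("wrist");snapshot("wrist")
ci=camera_info("wrist"); im=snapshot("wrist"); cv2.imwrite("pics/w2.png",cv2.resize(im[100:400,150:490,::-1],None,fx=2,fy=2))
im=snapshot("scene"); cv2.imwrite("pics/s2.png",cv2.resize(im[90:240,190:340,::-1],None,fx=4,fy=4,interpolation=2))
s=status.sense(); print(s["tcp_pos"],s["force"])
E
```

```text
time_s: 2.43
tcp_pos: [0.4734, -0.1116, 0.3181]
orientation: [0.266, -3.128, -0.001]
force: [1.0, 1.1, 0.3]
finger_gap: 0.0448
grip_force: 0.0
[ 0.47424638 -0.11227758  0.32039258] [ 0.34537012  0.83416912 -0.15740213]
```

View pics/w2.png

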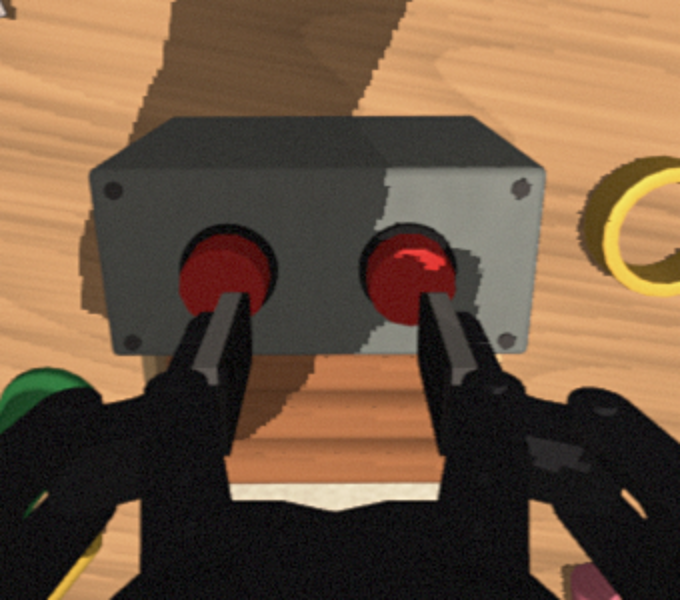

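View pics/s2.png

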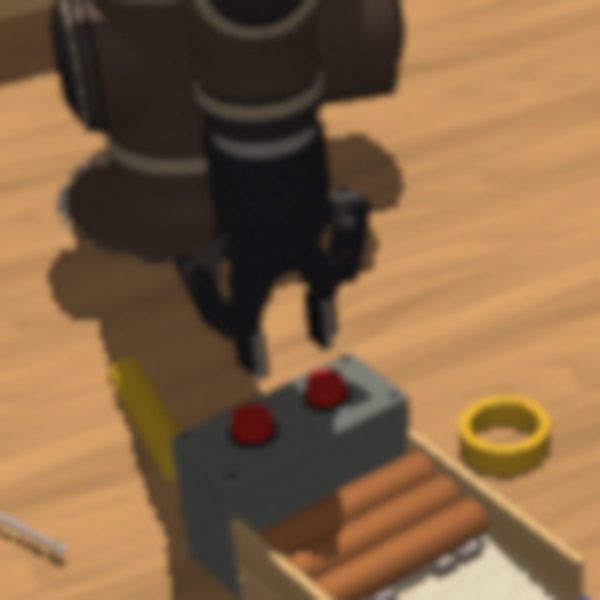

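The wrist close-up (2x crop) has button centres at (225,278) and (410,278), midpoint 317. The finger tips are at (233,297) and (435,297), midpoint 334. So the hand sits about 5 mm too far along +tool y, and the fingers should open slightly. The scene crop shows the tips still clear above the buttons.

```bash
python3 -m creep '[[[0,-0.0025,0.004],[0,0,0],-0.2],[[0,-0.0045,0.008],[0,0,0],-0.2],[[0,-0.0045,0.012],[0,0,0],-0.2],[[0,-0.0045,0.012],[0,0,0],-0.2],[[0,-0.0045,0.012],[0,0,0],-0.2]]'
python3 - <<'E'
from h import *
snapshot("wrist")
im=snapshot("wrist"); cv2.imwrite("pics/w3.png",cv2.resize(im[180:300,220:420,::-1],None,fx=3,fy=3))
a=snapshot("scene")[100:200,210:310,::-1]; cv2.imwrite("pics/s3.png",cv2.resize(a,None,fx=5,fy=5,interpolation=2))
s=status.sense(); print(s["tcp_pos"],s["force"],s["finger_gap"])
E
```

```text
time_s: 3.05
tcp_pos: [0.475, -0.1173, 0.3075]
orientation: [0.265, -3.13, -0.0]
force: [0.7, 0.6, -0.2]
finger_gap: 0.0509
grip_force: 0.0
[ 0.47513477 -0.11727837  0.30785398] [ 0.17112355  0.95953119 -0.83422592] 0.05155083525661402
```

View pics/w3.png

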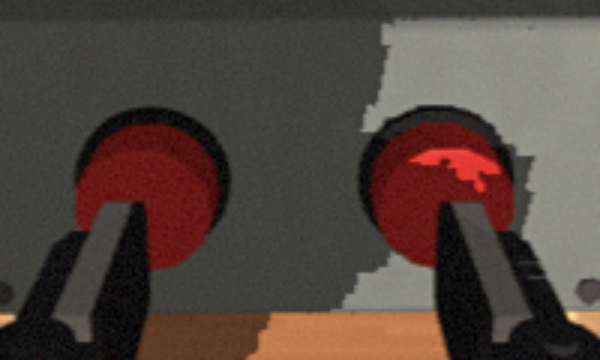

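View pics/s3.png

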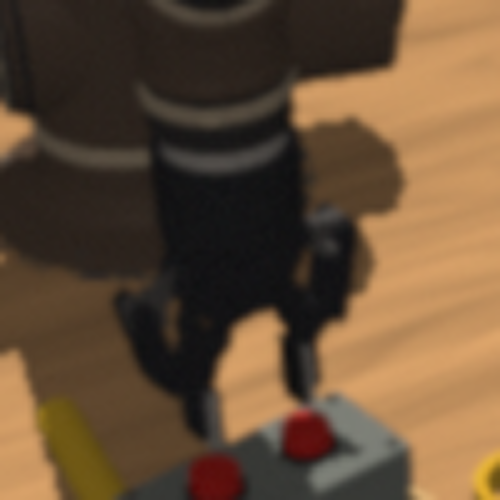

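Now the hand is centred: finger inner edges at crop x=148 and 440 against button centres at 148 and 443, with finger centres about 60 mm apart. The scene crop shows the tips just above the buttons. I'll press slowly and watch the force.

```bash
python3 -m creep '[[[0,0,0.004],[0,0,0],-0.2],[[0,0,0.008],[0,0,0],-0.2],[[0,0,0.012],[0,0,0],-0.2],[[0,0,0.015],[0,0,0],-0.2],[[0,0,0.018],[0,0,0],-0.2]]'
python3 -m creep '[[[0,0,0.002],[0,0,0],-0.2],[[0,0,0.004],[0,0,0],-0.2],[[0,0,0.006],[0,0,0],-0.2],[[0,0,0.006],[0,0,0],-0.2],[[0,0,0.006],[0,0,0],-0.2]]'
```

```text
time_s: 3.62
tcp_pos: [0.4749, -0.1172, 0.2892]
orientation: [0.265, -3.13, -0.0]
force: [-1.5, 0.4, 3.1]
finger_gap: 0.0512
grip_force: 1.5
time_s: 4.03
tcp_pos: [0.4749, -0.1172, 0.2838]
orientation: [0.265, -3.13, -0.0]
force: [-3.1, 1.1, 3.7]
finger_gap: 0.0509
grip_force: 2.1
```

```bash
python3 -m creep '[[[0,0,0.001],[0,0,0],-0.2],[[0,0,0.002],[0,0,0],-0.2],[[0,0,0.003],[0,0,0],-0.2],[[0,0,0.004],[0,0,0],-0.2],[[0,0,0.004],[0,0,0],-0.2]]'
python3 -m creep '[[[0,0,0.001],[0,0,0],-0.2],[[0,0,0.002],[0,0,0],-0.2],[[0,0,0.003],[0,0,0],-0.2],[[0,0,0.003],[0,0,0],-0.2],[[0,0,0.003],[0,0,0],-0.2]]'
python3 - <<'E'
from h import *
a=snapshot("scene"); cv2.imwrite("pics/s4.png",cv2.resize(a[140:310,220:380,::-1],None,fx=3.5,fy=3.5,interpolation=2))
E
```

```text
time_s: 4.45
tcp_pos: [0.4749, -0.1172, 0.2799]
orientation: [0.266, -3.13, -0.0]
force: [-2.6, 0.5, 7.6]
finger_gap: 0.0514
grip_force: 3.3
time_s: 4.87
tcp_pos: [0.4747, -0.1172, 0.279]
orientation: [-0.265, 3.129, -0.001]
force: [-9.2, 2.0, 20.6]
finger_gap: 0.0515
grip_force: 10.4
```

View pics/s4.png

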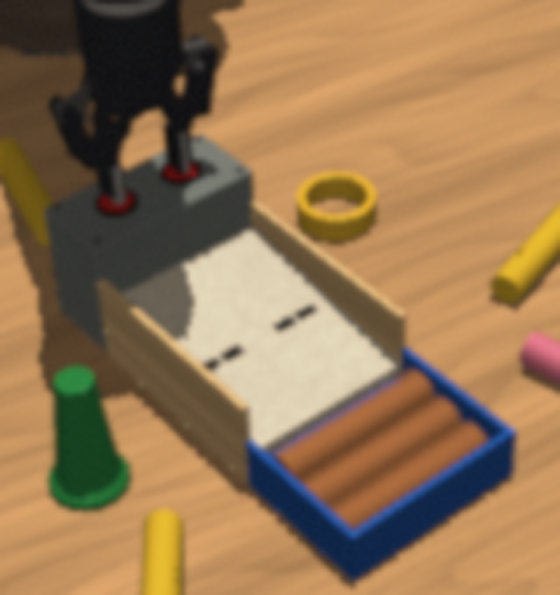

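Both buttons are down, and all three dowels lie side by side in the tray at crop (350–430, 400–500). The force shows the bottom stop. I'll hold for about 2 s, then lift straight up.

```bash
for i in 1 2 3 4 5; do python3 -m creep '[[[0,0,0],[0,0,0],-0.2],[[0,0,0],[0,0,0],-0.2],[[0,0,0],[0,0,0],-0.2],[[0,0,0],[0,0,0],-0.2],[[0,0,0],[0,0,0],-0.2]]' | grep -E 'time|force'; done
python3 - <<'E'
from h import *
a=snapshot("scene").astype(int)
for i in range(4): b=snapshot("scene").astype(int)
print("tray change",abs(a-b)[240:310,285:370].mean(),abs(a-b)[240:310,285:370].max())
E
```

```text
time_s: 5.33
force: [-9.0, 2.1, 21.0]
grip_force: 10.4
time_s: 5.75
force: [-9.2, 3.1, 20.4]
grip_force: 10.4
time_s: 6.17
force: [-9.5, 2.3, 20.9]
grip_force: 10.4
time_s: 6.58
force: [-9.5, 2.2, 20.2]
grip_force: 10.4
time_s: 7.0
force: [-9.2, 2.8, 20.7]
grip_force: 10.4
tray change 0.4519327731092437 5
```

The dowels are still. Lifting clear.

```bash
python3 -m creep '[[[0,0,-0.01],[0,0,0],-0.2],[[0,0,-0.02],[0,0,0],-0.2],[[0,0,-0.035],[0,0,0],-0.2],[[0,0,-0.055],[0,0,0],-0.2],[[0,0,-0.08],[0,0,0],-0.2]]'
python3 -m creep '[[[0,0,-0.015],[0,0,0],-0.2],[[0,0,-0.02],[0,0,0],-0.2],[[0,0,-0.02],[0,0,0],-0.2],[[0,0,-0.02],[0,0,0],-0.2],[[0,0,-0.02],[0,0,0],-0.2]]'
python3 - <<'E'
from h import *
a=snapshot("scene");ci=camera_info("scene"); cv2.imwrite("pics/s5.png",cv2.resize(a[140:310,220:380,::-1],None,fx=3.5,fy=3.5,interpolation=2))
for c,s in reds(a,(235,170,290,210),8): print(c,s,onz(ci,*c,.118))
E
```

```text
time_s: 7.67
tcp_pos: [0.475, -0.1172, 0.3563]
orientation: [0.265, -3.128, -0.001]
force: [0.3, -0.2, -0.4]
finger_gap: 0.0507
grip_force: 0.0
time_s: 8.08
tcp_pos: [0.4749, -0.1172, 0.3753]
orientation: [0.265, -3.128, -0.001]
force: [0.0, 0.1, -0.2]
finger_gap: 0.0514
grip_force: 0.0
[270.225 185.8  ] [267 183   8   7  40] [ 0.47337432 -0.08927301  0.118     ]
[252.25 196.75] [250 195   6   4  16] [ 0.49253188 -0.15084337  0.118     ]
```

View pics/s5.png

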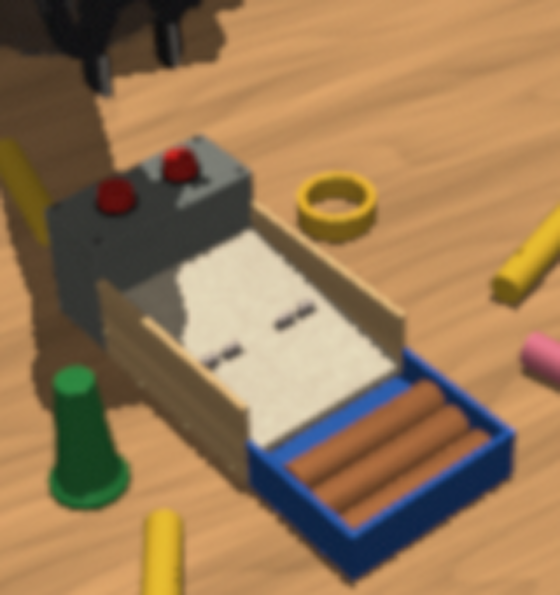

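Both buttons are back up (crop (116,196) and (180,165)), the dowels lie gathered at the tray's far end, and the hand is clear.

```bash
python3 -c "
from cell import order
print(order.sign_off())"
```

```text
the job is handed in; nothing more can be done
None
```

I held both buttons down together until all three dowels lay still in the blue tray, then let them spring back up, lifted the hand clear and handed the job in at about 8 s; the sign-off gave no verdict.

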